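# Load a counting chamber under the stage clips of a bench imager

## Task

Take the glass counting chamber from the drying rack, lay it across the front of the imager's stage and slide it in under both sprung clips, letting the glass itself lift them, until you feel the stop; then let go so that the clips snap it down flat into its seat. Treat the glass and the clips gently, and leave the rest of the bench as it is.

Things in the scene. Friction and masses are not known exactly. Their poses are not given: they have to be found in the camera images.
- chamber_mid (a point): Centre, half-way up, of the glass counting chamber: a clear flat plate 30 mm (x) by 75 mm (y) by 4 mm thick (z), about 22 g, an H of engraved grooves on top. It starts across the two rails of the drying rack; grip it across its 30 mm width, between the rails. Its edges chip: keep the sum of all it presses on the imager with (clips and floor too) below 18 N; 6 N against the stop is plenty.
- rack: Slide drying rack, fixed: aluminium base plate 120 by 90 by 4 mm with two upright rails along its x, 5 mm thick, centred at y = +28 and -28 mm, tops 30 mm above the bench. The chamber lies on the rail tops, so its underside starts 30 mm up. Origin: under the centre, at bench height.
- imager: Compact imager, fixed: white housing, x -115 to +155 mm, 240 mm wide, top 120 mm up; a lamp pillar at x 125, y 85, 275 mm high, arm swung back. Loading front faces -x; origin at bench height. On top lies an aluminium stage plate (153 by 160 mm, top 130 mm up), on a slide along x that was left anywhere within +-16 mm of its middle and holds there; that offset is not measured, add it to every x below.
- clip_left (a joint): Lift of the sprung steel clip at y = +31 mm of the stage, rad: 0 empty, 0.09 on glass at plate height, 0.05 on seated glass. The clip is 9 mm wide, hinged at the back (x = 54); its knuckle at x = 4 presses with about 1.6 to 2.2 N and its turned-up toe reaches forward to x = -11, with a gap of 7 mm over the plate. The glass edge wedges it up (4 to 8 N for both clips, then 1 to 3 N drag).
- clip_right (a joint): The same for the like clip at y = -31 mm. The seat is a recess 2 mm deep in the plate: x from -16 (low lip) to +15.5 (stop, 3 mm higher than the plate), y +-41.5. The flat front of the plate runs from x = -85 to the lip. A slot 44 mm wide (y +-22) and 8 mm deep runs along x through the whole plate: room for fingertips.
- tip_box: Bystander: grey box of pipette tips, 85 by 122 by 56 mm, origin under its centre. Leave it alone.
- bottle: Bystander: round glass bottle with a green cap, 56 mm across, 130 mm high, origin under its centre. Leave it alone.
- tube_rack: Bystander: white tube rack, 75 by 200 by 41 mm, origin under its centre. Leave it alone.
There are look-alikes about, which are no part of the job. What is meant by the part that bears chamber_mid is not green, and is the larger of those in its own colour.

How it is judged:
By the outcome, as a careful person would: the job done as asked, in the order asked, and still so for the second after the job is handed in, with the robot touching nothing.
It also fails if it takes over 64 s, if anything falls off the work surface, if the arm or the gripper's body presses on something with over 40 N, if the wrist force passes 120 N, or if a joint passes its speed limit or range.

## Robot

A 6-joint arm with a two-finger parallel gripper is mounted at the origin on the work surface. World frame = base frame: x ahead of the robot, y to its left, z up, the work surface at z = 0. Lengths are in m, angles in rad, forces in N, time in s.
With the tool pointing down it reaches from about 0.275 to 1 m from the base axis. Payload 8.4 kg.
Tool frame: the origin (TCP) lies on the centre line of the jaws, within the pads' length; the fingertips stand 17 mm ahead of it and the grasp point (between the pads) lies 2 mm behind it (bot.tcp_to_tips is the z of the fingertips in the tool frame, in m); z points along the fingers, y is the line along which they close (so a half turn about z gives the same grasp; the last joint's range is limited). The gripper opens to 85 mm and grips with 20 to 120 N. Pads are 22 mm wide; open, the fingers measure 114 mm over their backs; the gripper's body (76 mm by 85 mm) begins 54 mm behind the grasp point. The pads swing forward as they close: fully open they stand 13 mm farther back than shut.
Start: joints at [-1.277, 0.353, 1.633, -0, 1.155, -0.002], TCP at [0.182, -0.598, 0.227] pointing down, gripper open.
Joint ranges: [-2.63, 2.63], [-0.92, 2.1], [0.06, 2.66], [-1.3, 4.44], [0, 2.69], [-3.02, 3.02]. Speed limits (rad/s): [2.22, 2.22, 2.79, 3.14, 3.14, 3.14].

## Interface

Orientations are given as a unit quaternion [x, y, z, w].
In Python, from workcell import bot, hand, kinematics, get_obs, vision, hand_in gives the robot as it stands. The module is installed in compiled form; this text tells all that it offers. Calls block until the motion is done:
- bot.reach(position, orientation): joint-space move of the TCP to a pose.
- bot.servo_line(position, ori=None, velocity=0.15): straight line of the TCP; ori=None keeps the orientation; velocity is the mean speed in m/s.
- bot.goto_joints(angles): joint-space move.
- hand.move_gripper(opening, strength=None): finger opening in m; strength is the grip in N (None keeps the last); returns when the fingers have stopped.
- bot.dwell(seconds).
- kinematics.solve_ik(position, orientation): joint angles nearest the present ones, or None.
- get_obs(): the state.
- vision.read_camera(name): name is "scene" or "top"; returns a dict with "frame" (400x640x3 uint8, red, green, blue), "intrinsics" (3x3 intrinsics, pixels), "view" (4x4, takes a point from world to camera coordinates). Camera axes: x right, y down, z forward; pixel columns grow to the right and rows downward; lengths in m; the calibration is good to about 2 mm. A picture is of the moment at which its call begins. There is no depth.
A pose or a line that the arm cannot do raises bot.IKError and nothing moves.
- hand_in(): hands the job in; it is judged then, once.
The state is a dict: "time_s": time; "joint_pos": joint angles; "joint_vel": joint speeds; "joint_efforts": joint torques, N m; "position": TCP position; "orientation": TCP orientation; "wrist_force": force on the tool from outside, world axes, zero at the start; "ft_torque": the same for the moment, N m; "gripper_width": finger opening in m; "grip_force": force on a finger pad.
Only numpy, scipy, OpenCV 4.12 (cv2) and the standard library are available. Lean on these libraries where they do the work, as an engineer would, in place of code of your own. Each camera call takes 0.05 s, during which the arm holds its last target. There are 200 camera calls.

## Working session

There is one attempt and no reset: what is moved stays moved. The work goes in short steps, each a Python script; the robot and the scene stay as the last script left them, time stands still between calls to the robot, and variables do not carry over. Pictures are saved under pics/ and viewed, at most 10 in all, crops included, and the job is handed in when it is done.

```bash
mkdir -p pics; cat > h.py <<'E'
import numpy as np, cv2
from workcell import bot, hand, kinematics, get_obs, vision, hand_in
def snap(cam,name):
    r=vision.read_camera(cam); cv2.imwrite(f'pics/{name}.png',r['frame'][:,:,::-1]); np.savez(f'pics/{name}.npz',**r); return r
def load(name): return dict(np.load(f'pics/{name}.npz'))
def ray(r,uv,z):
    K,V=r['intrinsics'],r['view']; R,t=V[:3,:3],V[:3,3]
    c=-R.T@t; d=R.T@np.linalg.solve(K,[uv[0],uv[1],1.]); return c+d*(z-c[2])/d[2]
def proj(r,p):
    q=r['view'][:3,:3]@np.array(p)+r['view'][:3,3]; q=r['intrinsics']@q; return q[:2]/q[2]
E
python3 - <<'E'
from h import *
for c in('scene','top'):
    r=snap(c,c+'0'); V=r['view']; print(c,(-V[:3,:3].T@V[:3,3]).round(3),V[:3,:3].round(2).tolist(),r['intrinsics'][0,0])
o=get_obs(); print(o['orientation'],o['time_s'],o['wrist_force'],bot.tcp_to_tips)
E
```

```text
scene [1.459 0.025 0.942] [[-0.07, 1.0, 0.02], [0.67, 0.06, -0.74], [-0.74, -0.03, -0.67]] 382.76449417276325
top [ 0.367 -0.017  1.238] [[-0.03, -1.0, -0.01], [-0.98, 0.03, -0.18], [0.18, 0.01, -0.98]] 442.814935391005
[ 9.89080706e-01  1.47373602e-01 -9.81233957e-05 -6.06853027e-04] 0.1 [-1.53033665  0.27245197  0.46965238] 0.017
```

View pics/scene0.png

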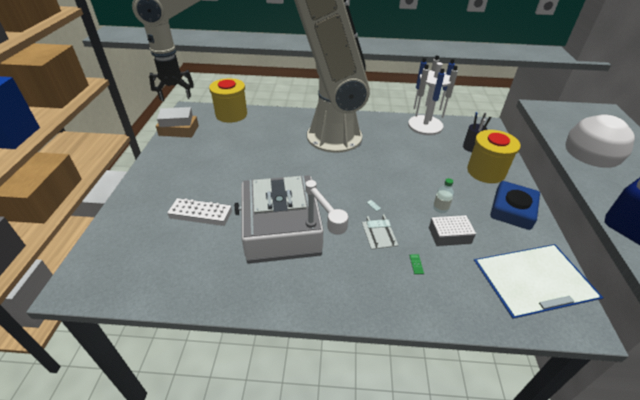

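View pics/top0.png

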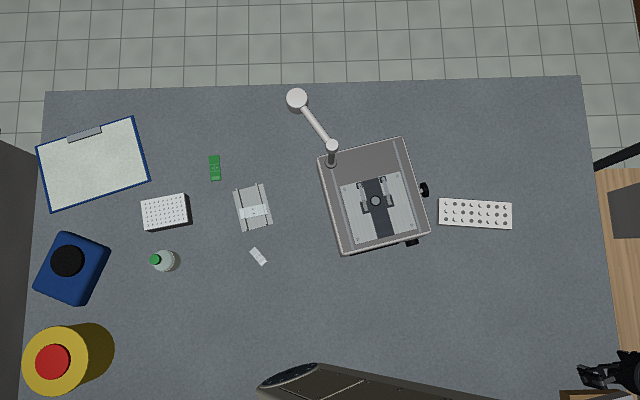

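The top view shows the rack near (253,208) with the clear chamber across it near (254,212). The smaller clear look-alike is at (258,256) and the green one at (215,167). The imager is near (375,195), with its loading front facing down in the picture. I'll enlarge the rack and imager.

```bash
python3 - <<'E'
from h import *
f=load('top0')['frame'][:,:,::-1]
a=cv2.resize(f[170:270,215:295],None,fx=5,fy=5,interpolation=cv2.INTER_CUBIC)  # 400x500
b=cv2.resize(f[165:265,325:405+0],None,fx=5,fy=5,interpolation=cv2.INTER_CUBIC)
b=cv2.resize(f[135:260,315:435],(400,417),interpolation=cv2.INTER_CUBIC)
b=cv2.copyMakeBorder(b,0,83,0,0,cv2.BORDER_CONSTANT)
cv2.imwrite('pics/crop0.png',np.hstack([a,b]))
E
```

```text
(no output)
```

View pics/crop0.png

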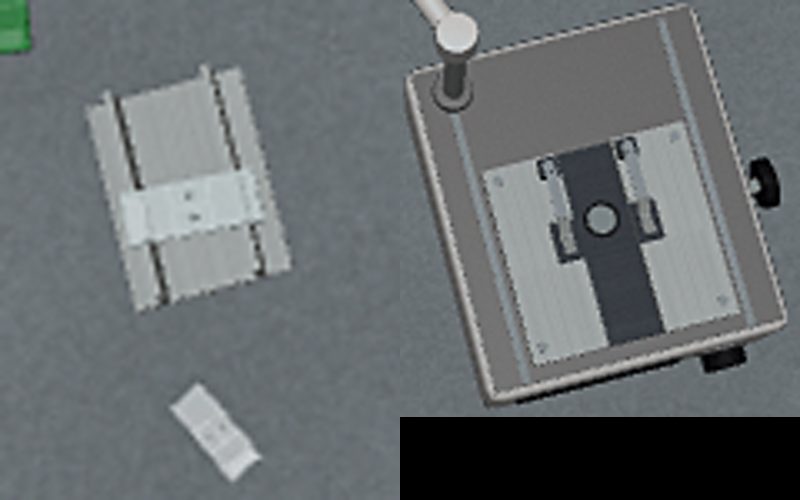

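In the enlargement, the chamber corners are near (120,192), (258,170), (268,218) and (128,245), at 5x with offset (215,170). The stage plate corners are near (485,172), (683,122), (740,312) and (533,365). Next I'll refine both with masks.

```bash
cat > meas.py <<'E'
from h import *
def quadfit(r,mask,z,minarea=8):
    # sub-pixel: contour points cast on plane z, hull, min-area rectangle in metric coordinates
    s=8; m=cv2.resize(mask.astype(np.float32),None,fx=s,fy=s,interpolation=cv2.INTER_CUBIC)>.5
    cs,_=cv2.findContours(m.astype(np.uint8),cv2.RETR_EXTERNAL,cv2.CHAIN_APPROX_NONE)
    p=np.vstack([c[:,0] for c in cs if cv2.contourArea(c)>minarea*s*s])
    uv=(cv2.convexHull(p)[:,0]+.5)/s-.5
    P=np.array([ray(r,u,z)[:2] for u in uv]).astype(np.float32)
    return cv2.minAreaRect(P*1000),uv
def poly(shape,pts):
    k=np.zeros(shape[:2],np.uint8); cv2.fillPoly(k,[np.array(pts,np.int32)],1); return k>0
E
python3 - <<'E'
from meas import *
r=load('top0'); f=r['frame'].astype(int); g=f.mean(2)
A=np.array
pl=A([(485,172),(683,122),(740,312),(533,365)])*1.0; pl=(pl-[400,0])/(400/120)+[315,135]
ch=A([(120,192),(258,170),(268,218),(128,245)])/5+[215,170]
for n,q,z in(('plate',pl,.13),('chamber',ch,.034)):
    P=A([ray(r,u,z)[:2] for u in q]); print(n,P.round(4).tolist(),'c',P.mean(0).round(4))
    e=np.roll(P,-1,0)-P; print(' len',np.linalg.norm(e,axis=1).round(4),'ang',np.degrees(np.arctan2(e[:,1],e[:,0])).round(1))
# profiles for thresholds
c=pl.mean(0); 
for name,q in(('plate',pl),('ch',ch)):
    c=q.mean(0); m=(q[3]+q[0])/2; n2=(q[1]+q[2])/2
    for a,b in((m+(m-n2)*.3,n2+(n2-m)*.3),((q[0]*.8+q[1]*.2)*1.3-.3*(q[3]*.8+q[2]*.2),(q[3]*.8+q[2]*.2)*1.3-.3*(q[0]*.8+q[1]*.2))):
        pr=[tuple(f[int(round(y)),int(round(x))]) for x,y in np.linspace(a,b,26)]; print(name,[tuple(map(int,t)) for t in pr])
g2=(g>125).astype(float); bound=poly(f.shape,(pl-pl.mean(0))*1.12+pl.mean(0))
rect,_=quadfit(r,g2*bound,.13); print('plate rect',rect)
# housing top
E
```

```text
plate [[0.6017, -0.0703], [0.6366, -0.2241], [0.4885, -0.258], [0.4531, -0.1008]] c [ 0.545  -0.1633]
 len [0.1577 0.1519 0.1611 0.1517] ang [ -77.2 -167.1  102.7   11.6]
chamber [[0.5689, 0.2071], [0.579, 0.1309], [0.5521, 0.1255], [0.5393, 0.2026]] c [0.5598 0.1665]
 len [0.077  0.0275 0.0781 0.03  ] ang [ -82.5 -168.8   99.4    8.7]
plate [(109, 117, 121), (179, 177, 175), (115, 114, 114), (117, 115, 116), (123, 128, 130), (159, 166, 164), (157, 162, 162), (159, 165, 165), (165, 171, 171), (48, 54, 60), (69, 73, 78), (55, 59, 66), (55, 59, 66), (54, 57, 64), (52, 57, 64), (51, 57, 63), (63, 66, 72), (162, 167, 166), (159, 164, 163), (158, 164, 164), (160, 166, 167), (135, 143, 149), (109, 108, 109), (101, 101, 101), (0, 0, 0), (6, 8, 5)]
plate [(107, 107, 106), (111, 110, 111), (109, 110, 109), (110, 110, 109), (106, 106, 107), (158, 163, 164), (156, 162, 161), (157, 163, 163), (155, 162, 159), (155, 161, 161), (158, 164, 162), (156, 161, 162), (156, 160, 160), (156, 162, 161), (159, 164, 164), (158, 163, 164), (158, 161, 162), (158, 163, 164), (157, 162, 162), (159, 164, 163), (1
[... 401 characters left out ...]
5, 197), (178, 188, 189), (187, 198, 198), (154, 159, 159), (122, 125, 125), (106, 112, 117), (106, 114, 117), (108, 114, 117), (105, 111, 116)]
ch [(158, 162, 163), (157, 162, 162), (157, 162, 162), (157, 162, 162), (168, 174, 175), (185, 195, 195), (185, 195, 195), (183, 193, 193), (183, 192, 193), (183, 192, 193), (183, 193, 194), (182, 192, 195), (182, 192, 195), (183, 192, 193), (186, 194, 195), (186, 194, 195), (186, 195, 198), (187, 196, 198), (187, 196, 198), (194, 202, 205), (144, 152, 151), (144, 152, 151), (99, 100, 99), (102, 105, 102), (162, 169, 168), (162, 166, 166)]
plate rect ((546.4482421875, -161.50363159179688), (172.86111450195312, 182.4441680908203), 12.674569129943848)
```

```bash
cat >> meas.py <<'E'
from scipy.ndimage import map_coordinates
def edge(r,a,b,lo,hi,z,half=3,t0=.1,t1=.9,inner=None):
    """sub-pixel edge between a and b (px); lo/hi grey levels; returns point,dir on plane z (m)"""
    g=r['frame'].astype(float).mean(2); a,b=np.array(a,float),np.array(b,float)
    n=np.array([-(b-a)[1],(b-a)[0]])/np.linalg.norm(b-a); d=np.linspace(-half,half,49); out=[]
    for t in np.linspace(t0,t1,60):
        q=(a+t*(b-a))[:,None]+n[:,None]*d; v=map_coordinates(g,[q[1],q[0]],order=1)-(lo+hi)/2
        k=np.nonzero(np.diff(np.sign(v)))[0]
        if len(k): j=k[np.argmin(abs(d[k]))]; out.append(ray(r,q[:,j],z)[:2])
    L=cv2.fitLine(np.array(out,np.float32)*1000,cv2.DIST_HUBER,0,.01,.001).ravel()/[1,1,1000,1000]
    u=L[:2]; p=L[2:]; res=np.abs((np.array(out)-p)@[-u[1],u[0]])
    return p,u,len(out),np.median(res)
def meet(e1,e2):
    s=np.linalg.solve(np.c_[e1[1],-e2[1]],e2[0]-e1[0]); return e1[0]+s[0]*e1[1]
def ang(e): return (np.degrees(np.arctan2(e[1][1],e[1][0]))+45)%90-45
E
python3 - <<'E'
from meas import *
r=load('top0'); A=np.array
pl=(A([(485,172),(683,122),(740,312),(533,365)])-[400,0])/(400/120)+[315,135]
ch=A([(120,192),(258,170),(268,218),(128,245)])/5+[215,170]
def quad(q,lohi,z,half,t):
    E=[edge(r,q[i],q[(i+1)%4],*lohi[i],z,half,*t) for i in range(4)]
    C=A([meet(E[i-1],E[i]) for i in range(4)])
    print([round(ang(e),2) for e in E],[e[2] for e in E],[round(e[3]*1e3,2) for e in E])
    print(C.round(4).tolist(),'len',np.linalg.norm(np.roll(C,-1,0)-C,axis=1).round(4),'c',C.mean(0).round(4))
quad(pl,[(112,161)]*4,.13,2.5,(.04,.96))
quad(ch,[(160,190),(112,190),(160,190),(112,190)],.034,2,(.1,.9))
S=lambda u:((u[0]-400)/(400/120)+315,u[1]/(400/120)+135)
es=[edge(r,S(a),S(b),58,161,.13,2.5,.05,.95) for a,b in(((583,262),(605,345)),((647,242),(664,331)))]
for e in es: print('slot',ang(e),e[0],e[2],e[3])
n=A([-es[0][1][1],es[0][1][0]]); print('slot width',n@(es[1][0]-es[0][0]))
# housing outline + rack base edges for yaw
H=[(408,75),(690,8),(785,322),(490,403)]
for i,(z) in enumerate([.12]*4):
    e=edge(r,S(H[i]),S(H[(i+1)%4]),115,160,z,2.5,.1,.9); print('housing',round(ang(e),2),e[2],e[3])
E
```

```text
[np.float64(12.77), np.float64(12.87), np.float64(12.81), np.float64(12.63)] [39, 60, 42, 60] [np.float64(0.22), np.float64(0.23), np.float64(0.24), np.float64(0.31)]
[[0.6033, -0.0674], [0.6386, -0.2229], [0.4896, -0.2569], [0.4541, -0.1008]] len [0.1594 0.1528 0.1601 0.1529] c [ 0.5464 -0.162 ]
[np.float64(10.01), np.float64(14.94), np.float64(9.88), np.float64(11.81)] [60, 60, 60, 28] [np.float64(0.2), np.float64(0.52), np.float64(0.58), np.float64(0.21)]
[[0.5685, 0.213], [0.5832, 0.13], [0.5547, 0.1224], [0.54, 0.207]] len [0.0843 0.0295 0.0859 0.0292] c [0.5616 0.1681]
slot 12.744346894089837 [ 0.49528033 -0.15122447] 60 0.00015147385274376872
slot 12.867611302257778 [ 0.51189349 -0.19221107] 60 0.0001461370147229973
slot width -0.04364174335373899
housing 12.98 52 0.0001133562527777184
housing 12.77 58 0.0001903596717578949
housing 12.88 60 7.271294101828389e-05
housing 11.05 60 0.0011812233978511642
```

```bash
python3 - <<'E'
from meas import *
r=load('top0'); A=np.array
ch=A([(120,192),(258,170),(268,218),(128,245)])/5+[215,170]
E=[edge(r,ch[i],ch[(i+1)%4],(160,110,158,110)[i] if i%2==0 else 160,190,.034,2,.15,.85) for i in range(4)]
C=A([meet(E[i-1],E[i]) for i in range(4)])
print([round(ang(e),2) for e in E],[e[2] for e in E],[round(e[3]*1e3,2) for e in E])
print(C.round(4).tolist(),np.linalg.norm(np.roll(C,-1,0)-C,axis=1).round(4),C.mean(0).round(4))
# gripping pose feasibility
def q(psi): a=np.radians((psi+90)/2); return [np.cos(a),np.sin(a),0,0]
for p,psi in(([.56,.167,.15],10),([.56,.167,.042],10),([.48,-.177,.2],12.8),([.506,-.171,.143],12.8),([.555,-.16,.143],12.8)):
    print(kinematics.solve_ik(p,q(psi)))
E
```

```text
[np.float64(9.54), np.float64(12.48), np.float64(10.25), np.float64(9.37)] [60, 59, 60, 60] [np.float64(0.15), np.float64(0.48), np.float64(0.47), np.float64(0.12)]
[[0.5696, 0.2088], [0.5819, 0.1359], [0.5534, 0.1296], [0.5399, 0.2039]] [0.0739 0.0292 0.0755 0.0301] [0.5612 0.1696]
[ 2.87250853e-01  3.75363691e-01  1.79186623e+00 -4.44089210e-16
  9.74362736e-01  1.12717928e-01]
[ 2.87250853e-01  5.24431748e-01  1.85269269e+00 -4.44089210e-16
  7.64468220e-01  1.12717928e-01]
[-3.56212005e-01  2.07459467e-01  1.90106677e+00 -4.44089210e-16
  1.03306641e+00 -5.79614149e-01]
[-3.28703392e-01  3.13556241e-01  1.90497066e+00 -4.44089210e-16
  9.23065749e-01 -5.52105536e-01]
[-2.83274719e-01  3.74548935e-01  1.81190530e+00 -4.44089210e-16
  9.55138421e-01 -5.06676863e-01]
```

```bash
cat >> h.py <<'E'
def q(psi): a=np.radians((psi+90)/2); return [np.cos(a),np.sin(a),0,0]
def st(m=''):
    o=get_obs(); print(m,'t',round(o['time_s'],2),'p',np.round(o['position'],4),'F',np.round(o['wrist_force'],2),'T',np.round(o['ft_torque'],3),'w',round(o['gripper_width'],4),'g',round(o['grip_force'],1)); return o
E
python3 - <<'E'
from h import *
bot.reach([.14,-.42,.36],q(-73)); bot.reach([.43,.13,.33],q(10)); st('mid')
bot.reach([.5612,.1696,.13],q(10)); hand.move_gripper(.055,20); st('above')
snap('top','above'); 
bot.servo_line([.5612,.1696,.042],velocity=.08); st('down')
hand.move_gripper(.02,20); st('grip')
bot.dwell(.2); bot.servo_line([.5612,.1696,.10],velocity=.06); st('lift'); snap('top','lift'); snap('scene','lifts')
E
python3 - <<'E'
import sys; sys.path.insert(0,'.')
from h import *
a=cv2.resize(load('pics/../above')['frame'][150:250,210:290,::-1],None,fx=5,fy=5,interpolation=cv2.INTER_CUBIC)
l=load('lifts')['frame'][180:280,340:420,::-1]; b=cv2.resize(l,None,fx=5,fy=5,interpolation=cv2.INTER_CUBIC)
cv2.imwrite('pics/crop1.png',np.hstack([a,b]))
E
```

```text
mid t 3.23 p [0.4302 0.1294 0.33  ] F [-0.12 -1.24  0.03] T [-0.002  0.006 -0.016] w 0.0854 g 0.0
above t 4.59 p [0.5613 0.1697 0.1307] F [-0.18  0.95  0.21] T [ 0.038 -0.004  0.029] w 0.0549 g 0.0
down t 5.89 p [0.5616 0.1697 0.0425] F [0.21 0.42 0.16] T [ 0.006 -0.01  -0.001] w 0.0547 g 0.0
grip t 6.33 p [0.5613 0.1696 0.0421] F [ 0.81 -0.58 -0.26] T [ 0.048 -0.022 -0.073] w 0.0203 g 0.0
lift t 7.64 p [0.5609 0.1695 0.0996] F [-0.7   0.41  0.41] T [0.049 0.037 0.044] w 0.02 g 0.0Traceback (most recent call last):
  File "<stdin>", line 3, in <module>
  File "h.py", line 5, in load
    def load(name): return dict(np.load(f'pics/{name}.npz'))
                                ~~~~~~~^^^^^^^^^^^^^^^^^^^^
    fid = stack.enter_context(open(os.fspath(file), "rb"))
                              ~~~~^^^^^^^^^^^^^^^^^^^^^^^
FileNotFoundError: [Errno 2] No such file or directory: 'pics/pics/../above.npz'
```

```bash
python3 - <<'E'
from h import *
a=cv2.resize(load('lift')['frame'][150:250,210:290,::-1],None,fx=5,fy=5,interpolation=cv2.INTER_CUBIC)
b=cv2.resize(load('lifts')['frame'][180:280,340:420,::-1],None,fx=5,fy=5,interpolation=cv2.INTER_CUBIC)
cv2.imwrite('pics/crop1.png',np.hstack([a,b]))
E
```

```text
(no output)
```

View pics/crop1.png

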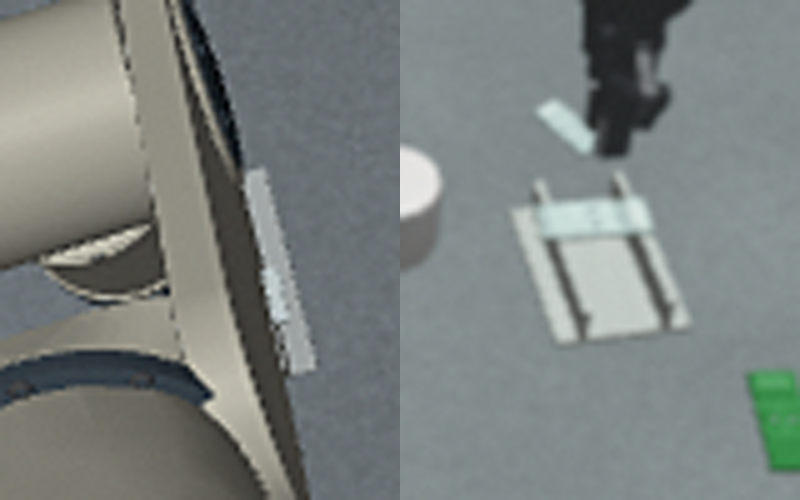

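The right crop (scene camera) shows the chamber still across the rails at about (540–655, 197–240), and the gripper empty above it. I'll check the tip location and whether the chamber shifted.

```bash
python3 - <<'E'
from h import *
a,b=load('scene0'),load('lifts')
for z in(.0826,.09,.0996): print(z,proj(b,[.5612,.1695,z]))
print('chamber pred',proj(b,[.5612,.1696,.034]), 'tips at',ray(b,(382.6,211),.0826),ray(b,(382.6,211),.092))
d=np.abs(a['frame'].astype(int)-b['frame']).max(2)
print('diff in rack region', (d[215:250,360:400]>25).sum(), np.argwhere(d[215:250,360:400]>25)[:10].tolist())
print('scene0 corners->', [ray(a,((x-400)/5+340,y/5+180),.034)[:2].round(4).tolist() for x,y in((540,207),(645,197),(655,230),(540,240))])
E
```

```text
0.0826 [379.49646642 212.2426001 ]
0.09 [379.77606871 210.59452696]
0.0996 [380.14218248 208.43652497]
chamber pred [377.74491615 222.74698235] tips at [0.55451168 0.17983416 0.0826    ] [0.56440002 0.17813867 0.092     ]
diff in rack region 0 []
scene0 corners-> [[0.5577, 0.1374], [0.5423, 0.208], [0.5724, 0.2126], [0.588, 0.1367]]
```

The chamber hasn't moved. The fingertips sit further back than nominal at this opening and closed above the glass, so I'll grip about 9 mm lower.

```bash
python3 - <<'E'
from h import *
P=[.5615,.1698]
hand.move_gripper(.055,20); bot.servo_line(P+[.033],velocity=.08); st('down')
hand.move_gripper(.02,20); bot.dwell(.2); o=st('grip')
if o['grip_force']>5 or o['gripper_width']>.025:
    bot.servo_line(P+[.12],velocity=.07); st('lift'); snap('scene','lift2'); r=snap('top','lift2t')
    cv2.imwrite('pics/crop2.png',cv2.resize(load('lift2')['frame'][150:270,330:430,::-1],None,fx=5,fy=5,interpolation=cv2.INTER_CUBIC))
E
```

```text
down t 9.17 p [0.5619 0.1699 0.0334] F [0.18 0.07 0.52] T [-0.043 -0.03  -0.036] w 0.0551 g 0.0
grip t 9.8 p [0.5615 0.1698 0.033 ] F [-0.29 -0.22 -1.18] T [ 0.006 -0.018  0.01 ] w 0.0202 g 0.0
```

```bash
python3 - <<'E'
from h import *
snap('scene','n1'); f=load('n1')['frame']
cv2.imwrite('pics/crop2.png',cv2.resize(f[150:270,330:430,::-1],None,fx=5,fy=5,interpolation=cv2.INTER_CUBIC))
o=get_obs(); print(o['orientation'],o['joint_pos'])
d=np.abs(load('scene0')['frame'].astype(int)-f).max(2); ys,xs=np.nonzero(d[200:260,350:430]>25); print(xs.min()+350,xs.max()+350,ys.min()+200,ys.max()+200)
E
```

```text
[6.42805321e-01 7.66029581e-01 4.95194491e-06 3.05950254e-06] [2.91087417e-01 5.40762651e-01 1.85074914e+00 4.80181942e-07
 7.50069227e-01 1.16600382e-01]
373 391 200 226
```

View pics/crop2.png

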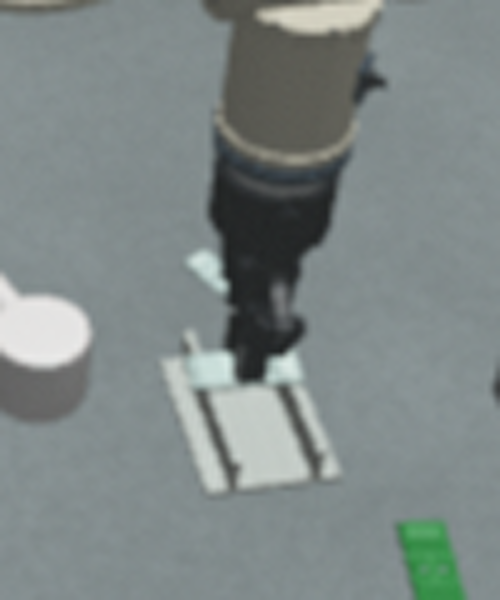

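The finger seems to stand in front of or above the glass, but the width is 20 mm with no grip force, so it still closed above it. I'll step lower, staying within what the nominal fingertip length allows over the rack base.

```bash
python3 - <<'E'
from h import *
P=[.5615,.1698]
for z in(.0285,.0245):
    hand.move_gripper(.055,20); bot.servo_line(P+[z],velocity=.05); st('down')
    hand.move_gripper(.024,20); bot.dwell(.15); o=st('grip')
    if o['gripper_width']>.026: break
snap('scene','n2')
E
```

```text
down t 10.53 p [0.5612 0.1697 0.0281] F [-0.38 -0.38  0.28] T [-0.036 -0.036  0.012] w 0.0551 g 0.0
grip t 11.04 p [0.5615 0.1698 0.0286] F [-0.14 -0.18  2.4 ] T [-0.005  0.109  0.02 ] w 0.0284 g 19.8
```

```bash
python3 - <<'E'
from h import *
P=[.5615,.1698]
hand.move_gripper(.055,20); bot.servo_line(P+[.0235],velocity=.05); st('down')
hand.move_gripper(.024,20); bot.dwell(.3); st('grip'); snap('scene','n3')
bot.servo_line(P+[.0255],velocity=.02); st('2mm')
bot.servo_line(P+[.11],velocity=.08); bot.dwell(.2); st('lift'); r=snap('scene','n4'); 
a=[cv2.resize(load(n)['frame'][y:y+100,340:420,::-1],None,fx=5,fy=5,interpolation=cv2.INTER_CUBIC) for n,y in(('n3',165),('n4',165))]
cv2.imwrite('pics/crop3.png',np.hstack(a))
E
```

```text
down t 11.72 p [0.5612 0.1697 0.023 ] F [ 0.31  0.33 -0.17] T [-0.008 -0.016 -0.044] w 0.0549 g 0.0
grip t 12.36 p [0.5616 0.1698 0.0236] F [-0.29  0.01  0.94] T [ 0.016  0.001 -0.02 ] w 0.0293 g 19.9
2mm t 12.66 p [0.5615 0.1698 0.0256] F [-0.2  -0.18  0.49] T [-0.008  0.022 -0.008] w 0.0292 g 19.8
lift t 14.07 p [0.5612 0.1697 0.1095] F [ 0.99 -0.24 -0.74] T [ 0.013 -0.006 -0.019] w 0.0289 g 19.8
```

View pics/crop3.png

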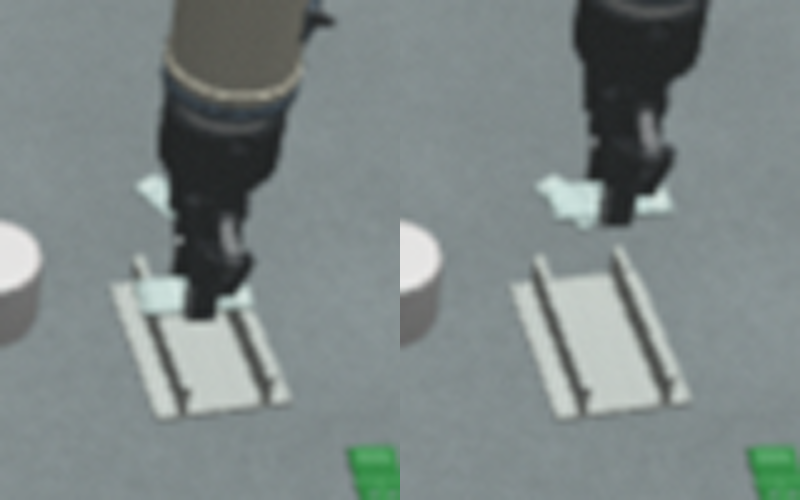

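The right crop shows the glass, at about (555–672, 185–225), lifted off the rails and held roughly at its middle. Its mid-plane is 8.4 mm above the TCP. Next I'll carry it to the front of the stage and lower it until it just touches.

```bash
cat >> h.py <<'E'
PSI=12.8; O=np.array([.5547,-.1601]); U=np.array([np.cos(np.radians(PSI)),np.sin(np.radians(PSI))]); Vv=np.array([-U[1],U[0]])
def S(x,y,z): return list(O+U*x+Vv*y)+[z]
def favg(n=10,dt=.01):
    F=[];T=[]
    for _ in range(n): bot.dwell(dt); o=get_obs(); F.append(o['wrist_force']); T.append(o['ft_torque'])
    f=np.mean(F,0); t=np.mean(T,0); R=lambda a: np.array([a[:2]@U,a[:2]@Vv,a[2]]) ; return R(f),R(t)
E
python3 - <<'E'
from h import *
bot.servo_line([.45,.12,.24],velocity=.2); bot.reach(S(-130e-3,-.005,.24),q(PSI)); bot.servo_line(S(-.052,0,.17),velocity=.12); st('above')
bot.servo_line(S(-.052,0,.1262),velocity=.05); bot.dwell(.2)
f0,t0=favg(25); print('base',f0.round(2),t0.round(3)); np.save('base.npy',[f0,t0])
z=.1262
while z>.1205:
    z-=.0004; bot.servo_line(S(-.052,0,z),velocity=.01); f,t=favg(8); print(round(z,4),(f-f0).round(2),(t-t0).round(3))
    if f[2]-f0[2]>1.0: break
st('touch'); snap('top','touch'); snap('scene','touchs')
E
```

```text
above t 17.38 p [ 0.5039 -0.1717  0.1704] F [-0.5   0.7   0.15] T [-0.027  0.005 -0.013] w 0.0289 g 19.8
base [-0.07  0.01 -0.29] [ 0.002 -0.001 -0.002]
0.1258 [ 0.14 -0.01  0.03] [-0.001  0.012  0.   ]
0.1254 [-0.1  -0.05  0.24] [-0.024 -0.012  0.002]
0.125 [-0.2   0.05  0.1 ] [ 0.003  0.005 -0.008]
0.1246 [-0.19  0.11  0.59] [ 0.001 -0.001  0.016]
0.1242 [-0.35  0.24  0.14] [-0.001 -0.017  0.015]
0.1238 [-0.1  -0.02 -0.18] [-0.018 -0.01  -0.006]
0.1234 [-0.36  0.34  3.07] [0.069 0.101 0.002]
touch t 21.03 p [ 0.5041 -0.1716  0.1235] F [-1.52  1.14  2.36] T [0.057 0.142 0.002] w 0.0293 g 20.1
```

```bash
python3 - <<'E'
from h import *
bot.servo_line(S(-.052,0,.1238),velocity=.01); f,t=favg(10); print(f,t)
a=cv2.resize(load('touchs')['frame'][160:250,235:325,::-1],(400,400),interpolation=cv2.INTER_CUBIC)
b=cv2.resize(load('touch')['frame'][140:260,315:435,::-1],(400,400),interpolation=cv2.INTER_CUBIC)
cv2.imwrite('pics/crop4.png',np.hstack([a,b]))
r=load('touchs')
for n,p in(('glass corners',[S(x,y,.134) for x in(-.067,-.037) for y in(-.0375,.0375)]),('plate',[S(x,y,.13) for x in(-.085,.068) for y in(-.08,.08)])):
    print(n,[((proj(r,c)-[235,160])*400/90).round(0).tolist() for c in p])
E
```

```text
[-0.01521713 -0.02902614 -0.09405632] [-0.00192782 -0.00189944 -0.00056783]
glass corners [[132.0, 92.0], [233.0, 83.0], [134.0, 118.0], [236.0, 109.0]]
plate [[74.0, 86.0], [287.0, 68.0], [79.0, 227.0], [312.0, 205.0]]
```

View pics/crop4.png

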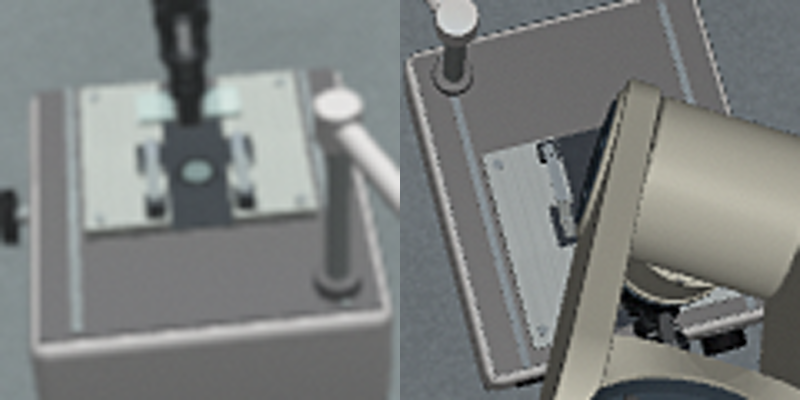

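The glass, at about (137–242, 95–125) in the left crop, lies across the slot, centred on it and square to the plate ahead of both clips. Now I'll slide it in, watching the force.

```bash
python3 - <<'E'
from h import *
f0,t0=favg(15); np.save('base.npy',[f0,t0])
Z=.1238
bot.servo_line(S(-.030,0,Z),velocity=.04)
x=-.030
while x<-.003:
    x+=.001; bot.servo_line(S(x,0,Z),velocity=.02); f,t=favg(4,.01); d=f-f0
    print(round(x*1e3,1),d.round(1),(t-t0).round(2))
    if np.linalg.norm(d)>11: print('HIGH'); break
st('end')
E
```

```text
-29.0 [ 0.1 -0.4 -0.3] [-0.01 -0.03  0.  ]
-28.0 [ 0.3 -0.1 -0.3] [ 0.01 -0.02  0.02]
-27.0 [ 0.1  0.2 -0.4] [ 0.02 -0.02 -0.  ]
-26.0 [ 0.1  0.2 -0. ] [ 0.01 -0.    0.  ]
-25.0 [ 0.1 -0.2  0.1] [ 0.02 -0.01 -0.  ]
-24.0 [0.1 0.2 0.1] [-0.02 -0.   -0.02]
-23.0 [-0.1  0.7 -0.1] [ 0.02 -0.02  0.  ]
-22.0 [-0.1  0.3  0.5] [-0.   -0.   -0.01]
-21.0 [0.  0.2 0.4] [ 0.03 -0.02  0.01]
-20.0 [ 0.2  0.2 -0.1] [ 0.02 -0.03 -0.01]
-19.0 [ 0.5 -0.2  0.1] [-0.03 -0.    0.01]
-18.0 [-0.3 -0.2 -1.3] [ 0.01  0.12 -0.02]
-17.0 [-3.3 -0.  -0.6] [ 0.04  0.57 -0.01]
-16.0 [-4.  -0.2 -1.6] [ 0.03  0.76 -0.  ]
-15.0 [-3.2  0.6 -3.2] [0.04 0.67 0.  ]
-14.0 [-3.4  0.4 -3.6] [0.05 0.66 0.  ]
-13.0 [-4.   0.4 -3.8] [0.06 0.73 0.02]
-12.0 [-4.1  0.9 -4.5] [0.08 0.77 0.02]
-11.0 [-1.2  0.3 -4.7] [ 0.04  0.3  -0.01]
-10.0 [ 0.8  0.4 -4.3] [ 0.   -0.02 -0.01]
-9.0 [ 0.8 -0.2 -4.7] [ 0.   -0.07  0.  ]
-8.0 [-0.5  0.2 -4.4] [0.03 0.06 0.  ]
-7.0 [-0.8  0.4 -4.6] [0.06 0.18 0.02]
-6.0 [-0.9  0.2 -4.9] [0.05 0.2  0.02]
-5.0 [-0.5  0.5 -4.3] [ 0.03  0.18 -0.02]
-4.0 [-0.8 -0.1 -4. ] [ 0.02  0.15 -0.01]
-3.0 [-0.7  0.5 -4.2] [0.05 0.12 0.02]
end t 29.94 p [ 0.5519 -0.1608  0.1238] F [-1.12  0.   -3.78] T [-0.016  0.12   0.034] w 0.0291 g 20.3
```

Both clips lifted smoothly: the drag fell off once they were over the glass, and they now press it with about 4.3 N. Next come finer steps to the stop.

```bash
python3 - <<'E'
from h import *
f0,t0=np.load('base.npy'); Z=.1238; x=-.003; hit=None
while x<.006:
    x+=.0002; bot.servo_line(S(x,0,Z),velocity=.01); f,t=favg(5,.01); d=f-f0
    print(round(x*1e3,1),d.round(1),(t-t0).round(2))
    if d[0]<-4: break
st('stop')
E
```

```text
-2.8 [-0.3  0.2 -4.8] [ 0.02  0.15 -0.01]
-2.6 [-1.1 -0.3 -4.6] [ 0.03  0.21 -0.02]
-2.4 [-1.   0.4 -4.6] [-0.01  0.18  0.01]
-2.2 [-0.5  0.2 -4.6] [0.03 0.2  0.  ]
-2.0 [-0.7 -0.  -4.3] [0.01 0.22 0.01]
-1.8 [-0.8  0.4 -4.5] [0.02 0.21 0.  ]
-1.6 [-0.7  0.  -4.2] [0.02 0.19 0.  ]
-1.4 [-1.   0.  -4.8] [ 0.02  0.2  -0.01]
-1.2 [-0.8  0.3 -4.7] [ 0.01  0.21 -0.01]
-1.0 [-0.7  0.4 -4.6] [-0.    0.22 -0.01]
-0.8 [-0.9  0.5 -4.5] [0.02 0.2  0.  ]
-0.6 [-1.   0.3 -4.4] [-0.02  0.2   0.02]
-0.4 [-0.9  0.2 -4.3] [0.01 0.19 0.01]
-0.2 [-1.   0.3 -4.8] [ 0.01  0.18 -0.  ]
0.0 [-0.7  0.2 -4.2] [-0.01  0.18  0.  ]
0.2 [-0.9 -0.3 -5.3] [ 0.02  0.18 -0.01]
0.4 [-1.   0.2 -4.9] [0.02 0.19 0.01]
0.6 [-0.6 -0.2 -5. ] [0.03 0.18 0.03]
0.8 [-0.8  0.3 -4.2] [ 0.01  0.16 -0.  ]
1.0 [-0.8  0.5 -4.7] [-0.    0.16  0.  ]
1.2 [-0.9  0.  -3.9] [ 0.02  0.23 -0.  ]
1.4 [-2.6 -0.1 -4.2] [-0.03  0.44  0.  ]
1.6 [-4.3 -0.3 -3. ] [-0.06  0.79 -0.02]
stop t 36.65 p [ 0.5559 -0.1598  0.1237] F [-4.12 -2.21 -2.63] T [-0.265  0.833 -0.087] w 0.0289 g 20.4
```

The stop is felt at +1.3 mm, about 3.5 N above the drag. Now I'll let go.

```bash
python3 - <<'E'
from h import *
f0,t0=np.load('base.npy')
hand.move_gripper(.045,20); bot.dwell(.3); f,t=favg(8); print((f-f0).round(1),(t-t0).round(2)); st('rel')
bot.servo_line(S(.0016,0,.20),velocity=.08); st('up'); bot.servo_line(S(-.10,0,.28),velocity=.15); bot.reach([.30,-.30,.34],q(PSI-30)); st('away')
t=snap('top','fin'); s=snap('scene','fins')
a=cv2.resize(s['frame'][170:220,245:310,::-1],(400,308),interpolation=cv2.INTER_CUBIC)
b=cv2.resize(t['frame'][160:250,330:420,::-1],(400,400),interpolation=cv2.INTER_CUBIC)
a=cv2.copyMakeBorder(a,0,92,0,0,cv2.BORDER_CONSTANT); cv2.imwrite('pics/crop5.png',np.hstack([a,b]))
for x in(-.0145,.0155): print([((proj(t,S(x+.0008,y,.132))-[330,160])*400/90+[400,0]).round(0).tolist() for y in(-.0375,.0375)])
E
```

```text
[0.3 0.4 0.2] [ 0.01 -0.02  0.01]
rel t 37.32 p [ 0.5563 -0.1597  0.1238] F [-0.16  0.93  0.12] T [ 0.028 -0.003  0.011] w 0.0452 g 0.0
up t 38.42 p [ 0.5559 -0.1596  0.1994] F [-0.91 -1.18  0.13] T [0.047 0.014 0.017] w 0.0447 g 0.0
away t 40.26 p [ 0.3006 -0.2997  0.3395] F [ 0.33 -0.22 -0.1 ] T [ 0.024 -0.008  0.034] w 0.045 g 0.0
[[678.0, 200.0], [550.0, 233.0]]
[[663.0, 150.0], [536.0, 183.0]]
```

View pics/crop5.png

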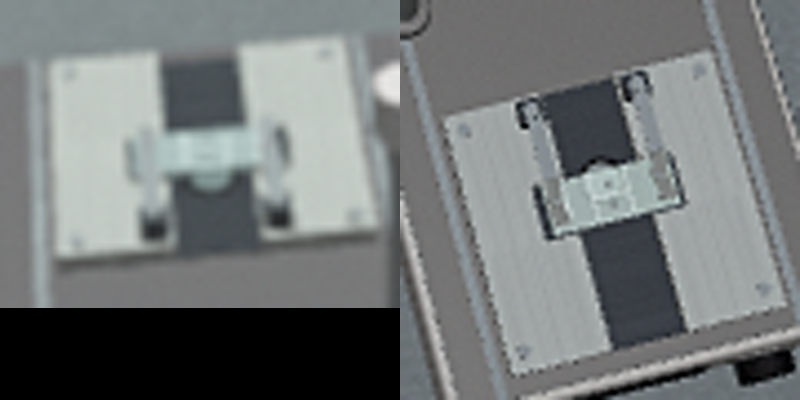

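The glass, at about (550–683, 165–238) in the right crop, lies inside the recess outline under both clips and square to the stop. The robot is clear.

```bash
python3 -c "
from h import *
bot.dwell(.3); print(hand_in())"
```

```text
the job is handed in; nothing more can be done
None
```

I slid the chamber in under both clips to the stop and released it. From the pictures it lies seated in the recess (its 2 mm drop is too small for the cameras to confirm), and the job was handed in at about 41 s with the robot clear.

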